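# Mix the raffle balls with the bar muddler

### The arm

A 6-joint arm with a two-finger parallel gripper is mounted at the origin on the work surface. World frame = base frame: x ahead of the robot, y to its left, z up, the work surface at z = 0. Lengths are in m, angles in degrees, forces in N, time in s.
With the tool pointing down it reaches from about 0.375 to 0.9 m from the base axis. Payload 3.1 kg.
Tool frame: the origin (TCP) lies at the very end of the fingers, on their centre line; the grasp point (between the pads) lies 19 mm behind it; z points along the fingers, y is the direction in which the jaws open and shut (so a half turn about z gives the same grasp; the last joint's range is limited). The gripper opens to 87 mm and grips with 3 to 60 N. Pads are 19 mm wide; open, the fingers measure 117 mm over their backs; the gripper's body (75 mm by 190 mm) begins 51 mm behind the grasp point.
Start: joints at [53.314, 30.224, 82.088, -0, 67.689, -10.227], TCP at [0.278, 0.56, 0.223] pointing down, gripper open.
Joint ranges: [-176.69, 176.69], [-43.24, 126.21], [12.49, 139.97], [-82, 262], [0, 151.66], [-163.58, 163.58]. Speed limits (degrees/s): [159.86, 159.86, 180, 180, 180, 180].

### API

Orientations are given as a 3x3 rotation matrix whose columns are the frame's x, y, z axes.
In Python, from rig import read_state, capture, hand_in gives the robot as it stands. The module is installed in compiled form; this text tells all that it offers.
- The arm moves only by the tool move_arm, never from a script. Its arguments are lists of equal length, an entry for each row: "linear": the shift along the tool's x, y, z in cm, a list of three; "angular": the turn, a rotation vector about the tool's x, y, z in rad, a list of three; "fingers": the gripper command: -1 is fully open, 1 is shut, values between are in proportion. In form: {"linear": [[tx, ty, tz], ...], "angular": [[wx, wy, wz], ...], "fingers": [fingers, ...]}. A call has 1 to 12 rows; each row is the pose to reach, as a shift and turn from the pose measured when the call began, along the tool's axes at that moment; what a row does not reach only later rows make up. A row lasts 1/12 s, in which the tool goes at most 41.7 mm and 7.16 degrees, less where a joint would pass 70% of its speed; a pose out of reach is approached as far as the arm can. A call with a gripper value outside its range is refused whole. The fingers move at their own pace and stop on an object; the grip force is fixed at half the most. Time passes only in rows, so rows that repeat a pose let the fingers close. It gives the time, the measured TCP pose, the force and the opening at its end, in the units of the state.
- read_state(): the state, without advancing time (a new reading comes with each control period).
- capture(name): name is "side" or "top" or "wrist"; returns a dict with "color" (420x560x3 uint8, red, green, blue), "fx", "fy", "cx", "cy" (pixels), "view" (4x4, takes a point from world to camera coordinates); the wrist camera has in their place "hand_eye" (4x4, takes a point from camera to tool coordinates, whose origin is the TCP and whose axes are the flange's). Camera axes: x right, y down, z forward; pixel columns grow to the right and rows downward; lengths in m; the calibration is good to about 2 mm. A picture is of the moment at which its call begins: read the wrist's pose just before it. There is no depth.
- hand_in(): hands the job in, once; it reports no verdict.
The state is a dict: "time_s": time; "joint_positions": joint angles; "qvel": joint speeds; "tau": joint torques, N m; "position": TCP position; "tcp_rot": TCP orientation; "force": force on the tool from outside, world axes, zero at the start; "moment": the same for the moment, N m; "opening": opening from 0.0 (shut) to 1.0 (fully open).
Only numpy, scipy, OpenCV 4.12 (cv2) and the standard library are available. Lean on these libraries where they do the work, as an engineer would, in place of code of your own. Each camera call takes 0.05 s, during which the arm holds its last target. There are 200 camera calls.

### The job

Before the draw at the club bar, take the upright wooden muddler and stir the raffle balls in the steel bowl in wide rounds with its foot well down among them, near the floor of the bowl, until both big balls have been carried well away from where they lay (four full rounds are plenty). Then stand the muddler upright again on the bar where you took it, leaving the two big balls in the bowl.

Things in the scene. Friction and masses are not known exactly. Their poses are not given: they have to be found in the camera images.
- muddler: Pale wooden muddler, 225 mm tall, 200 g, standing loose on its foot: a cylinder 40 mm across up to 48 mm high, tapering by 66 mm to a straight round handle 24 to 22 mm thick up to the flat top. Origin: centre of its underside; z up the handle. It stands left or right of the bowl; a fat waisted pepper mill (145 mm), a green bottle and a tumbler stand in like places, 130 mm or more apart.
- bowl: Steel mixing bowl fixed to the bar: 216 mm across the rim, 78 mm high, walls 4 mm, flaring; flat inner floor 156 mm across, 6 mm above the bar. Origin: centre of its underside, z up. Six loose wooden balls that roll easily (two of 36 mm, four of 28 mm) lie in a ring about 54 mm from its middle, which is empty at first: the foot fits down there. Small plastic bowls are bystanders.
- big_a_center (a point): Centre of one of the two big wooden balls, 36 mm in diameter, 20 g, on the floor of the steel bowl.
- big_b_center (a point): Centre of the other big wooden ball, 36 mm in diameter, 20 g, on the floor of the steel bowl.
Things that resemble listed ones, but are neither listed nor needed, are in the scene too. Leave any pink look-alike of the muddler alone.

How it is judged:
By the outcome, as a careful person would: the job done as asked, in the order asked, and still so for the second after the job is handed in, with the robot touching nothing.
It also fails if it takes over 72 s, if anything falls off the work surface, if the arm or the gripper's body presses on something with over 40 N, if the wrist force passes 120 N, or if a joint passes its speed limit or range.

## Working session

There is one attempt and no reset: what is moved stays moved. The work goes in short steps, Python scripts to look and compute and a tool call to move; the robot and the scene stay as the last step left them, time stands still between calls to the robot, and variables do not carry over. Pictures are saved under pics/ and viewed, about 8 in all and at most 12, crops included, and the job is handed in when it is done.

Besides the shell and the picture viewer there is one more tool, called after "Emit:" as a command line: name --argument value ..., lists and objects as JSON in quotes. move_arm: Moves the arm, as the interface text tells. Its arguments: {"type":"object","properties":{"linear":{"type":"array"},"angular":{"type":"array"},"fingers":{"type":"array"}},"required":["linear","angular","fingers"]}

```bash
mkdir -p pics; cat > h.py <<'E'
import numpy as np, cv2
from rig import read_state, capture
def snap(n,f):
    s=read_state(); c=capture(n); cv2.imwrite('pics/'+f,c['color'][:,:,::-1]); np.save('pics/%s.npy'%n,c['color'])
    c['K']=np.array([[c['fx'],0,c['cx']],[0,c['fy'],c['cy']],[0,0,1]])
    if n=='wrist':
        T=np.eye(4);T[:3,:3]=s['tcp_rot'];T[:3,3]=s['position'];c['view']=np.linalg.inv(T@c['hand_eye'])
    return c
def ray(c,u,v):
    M=np.linalg.inv(c['view']); d=M[:3,:3]@np.array([(u-c['cx'])/c['fx'],(v-c['cy'])/c['fy'],1]); return M[:3,3],d
def onz(c,u,v,z):
    o,d=ray(c,u,v); return o+d*(z-o[2])/d[2]
def proj(c,p):
    q=c['view'][:3,:3]@np.array(p)+c['view'][:3,3]; return c['fx']*q[0]/q[2]+c['cx'],c['fy']*q[1]/q[2]+c['cy']
E
python3 - <<'E'
from h import *
import pickle
t=snap('top','top1.png'); s=snap('side','side1.png'); pickle.dump((t,s),open('c.pkl','wb'))
for c in(t,s): print(np.linalg.inv(c['view']).round(3),c['fx'])
st=read_state();print(st)
E
```

```text
[[ 0.01  -0.997  0.072  0.477]
 [-1.    -0.008  0.026 -0.069]
 [-0.026 -0.073 -0.997  1.058]
 [ 0.     0.     0.     1.   ]] 483.8758307264257
[[-0.956 -0.237  0.173  0.429]
 [-0.292  0.733 -0.614  0.47 ]
 [ 0.019 -0.638 -0.77   0.706]
 [ 0.     0.     0.     1.   ]] 386.89819915353206
{'time_s': 0.1, 'joint_positions': array([ 5.33153506e+01,  3.02746748e+01,  8.21484542e+01, -1.31576932e-03,
        6.76894613e+01, -1.02283509e+01]), 'qvel': array([-0.04249891, -0.01782307, -0.10127844, -0.05022703, -0.05482342,
        0.03742616]), 'tau': array([-9.61966471e-04, -4.40982449e+01, -1.77151358e+01,  6.34430023e-02,
        5.34508377e-02, -2.95286611e-05]), 'position': array([0.27803879, 0.55901738, 0.22166167]), 'tcp_rot': array([[-8.95278136e-01,  4.45506140e-01, -1.15691505e-03],
       [ 4.45507521e-01,  8.95276787e-01, -1.58855125e-03],
       [ 3.28049857e-04, -1.93760956e-03, -9.99998069e-01]]), 'force': array([-0.00543196,  0.14532332, -0.34597992]), 'moment': array([ 0.01321423, -0.00861231,  0.00276949]), 'opening': 0.9990068239005383}
```

View pics/top1.png

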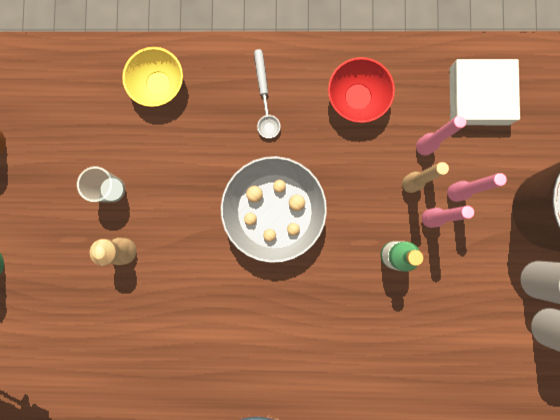

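View pics/side1.png

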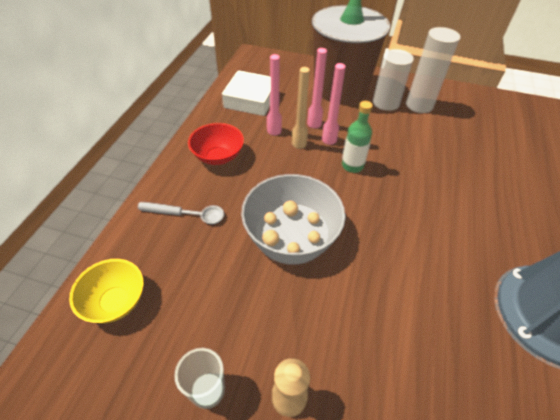

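The top view shows the bowl at (274,210) and the balls in it. The pepper mill is at (103,252), bottle (405,257), tumbler (95,185). Muddler candidates:
- The tan stick with its top at (442,169) and foot at (411,183).
- Three pink look-alikes with tops at (460,122), (499,180) and (467,212).
- The mill, which is fat, waisted and too short.

The tan stick (side view, top at (303,72)) is the slim pale wooden one, so it fits. I'll measure it and confirm it in a crop.

```bash
python3 - <<'E'
from h import *
import pickle
t,s=pickle.load(open('c.pkl','rb'))
im=t['color']; hsv=cv2.cvtColor(im,cv2.COLOR_RGB2HSV)
for n,u,v,z in [('mud top',442,169,.225),('mud foot',411,184,.0),('pink1 top',460,122,.225),('pink2 top',499,180,.225),('pink3 top',467,212,.225),('p1f',426,146,.01),('p2f',457,191,.01),('p3f',432,218,.01),('bottletop',415,258,.2),('bottlefoot',395,255,0)]:
    print(n,onz(t,u,v,z).round(3))
print('side mud top',onz(s,303,71,.225).round(3),'foot',onz(s,300,145,0).round(3))
# balls
m=cv2.inRange(hsv,(10,70,120),(28,255,255)); b=np.zeros_like(m); cv2.circle(b,(274,210),48,255,-1); m&=b
n,l,st,ce=cv2.connectedComponentsWithStats(m)
for i in range(1,n):
    if st[i,4]>30: print(st[i,2:],ce[i].round(1),onz(t,*ce[i],.022).round(3))
# bowl rim: low-saturation blob
g=cv2.inRange(hsv,(0,0,0),(180,70,255)); b[:]=0; cv2.circle(b,(274,210),62,255,-1); g&=b
k=max(cv2.findContours(g,0,1)[0],key=cv2.contourArea); (u,v),a,an=cv2.fitEllipse(cv2.convexHull(k)); print('rim',u,v,a,onz(t,u,v,.078).round(3), 'diam',np.linalg.norm(onz(t,u-a[0]/2,v,.078)-onz(t,u+a[0]/2,v,.078)))
A=cv2.resize(im[100:240,380:520],(560,560),interpolation=2);B=cv2.resize(s['color'][40:180,220:360],(560,560))
cv2.imwrite('pics/crop.png',cv2.resize(np.hstack([A,B])[:,:,::-1],(800,400)))
E
```

```text
mud top [ 0.604 -0.327  0.225]
mud foot [ 0.605 -0.33   0.   ]
pink1 top [ 0.686 -0.359  0.225]
pink2 top [ 0.586 -0.424  0.225]
pink3 top [ 0.53  -0.369  0.225]
p1f [ 0.687 -0.36   0.01 ]
p2f [ 0.589 -0.426  0.01 ]
p3f [ 0.531 -0.371  0.01 ]
bottletop [ 0.451 -0.286  0.2  ]
bottlefoot [ 0.45  -0.294  0.   ]
side mud top [ 0.606 -0.317  0.225] foot [ 0.601 -0.323  0.   ]
[ 13  14 121] [279.  185.8] [ 0.597 -0.042  0.022]
[ 17  18 193] [253.8 194. ] [0.579 0.012 0.022]
[ 16  16 181] [296.4 203.1] [ 0.56  -0.08   0.022]
[ 13  12 112] [249.8 218.8] [0.525 0.02  0.022]
[ 13  13 113] [292.9 229.1] [ 0.504 -0.072  0.022]
[ 13  13 112] [269.2 235.2] [ 0.49  -0.022  0.022]
rim 273.29901123046875 209.24221801757812 (105.83075714111328, 106.39091491699219) [ 0.542 -0.032  0.078] diam 0.21499628576299043
```

View pics/crop.png

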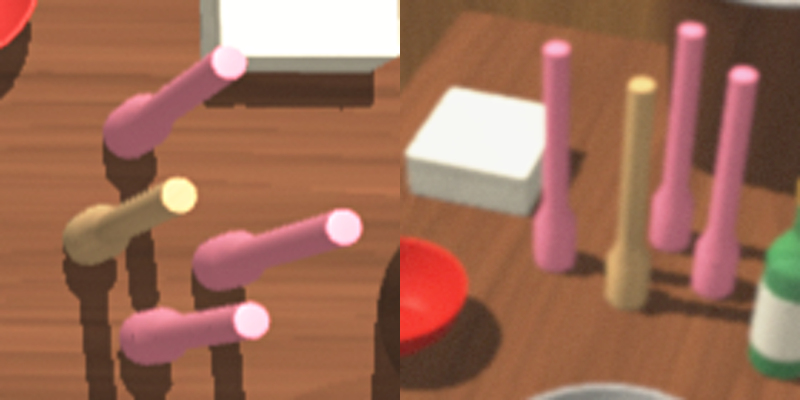

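The crop confirms it: the tan stick, with its top at about (180,195) on the left and (642,85) on the right, stands between three pink ones. Top and foot rays agree at about (0.605, -0.327). The pinks are 88 mm or more away, so I'll set the jaw axis at -60° to clear them. Next I go above it, with the fingers part open.

Emit:
move_arm --linear '[[-68.7,-64.7,-8],[-68.7,-64.7,-8],[-68.7,-64.7,-8],[-68.7,-64.7,-8],[-68.7,-64.7,-8],[-68.7,-64.7,-8],[-68.7,-64.7,-8],[-68.7,-64.7,-8],[-68.7,-64.7,-8],[-68.7,-64.7,-8],[-68.7,-64.7,-8],[-68.7,-64.7,-8]]' --angular '[[0,0,2.156],[0,0,2.156],[0,0,2.156],[0,0,2.156],[0,0,2.156],[0,0,2.156],[0,0,2.156],[0,0,2.156],[0,0,2.156],[0,0,2.156],[0,0,2.156],[0,0,2.156]]' --fingers '[-0.4,-0.4,-0.4,-0.4,-0.4,-0.4,-0.4,-0.4,-0.4,-0.4,-0.4,-0.4]'

```text
time_s: 1.1
position: [0.4507, 0.0901, 0.2649]
tcp_rot: [[0.387, 0.922, -0.001], [0.922, -0.387, -0.001], [-0.002, -0.0, -1.0]]
force: [0.1, 1.7, 0.3]
opening: 0.702
```

```bash
cat > go.py <<'E'
import sys
from h import *
from scipy.spatial.transform import Rotation as R
# target x y z, jaw yaw deg, tool pointing down
x,y,z,a=map(float,sys.argv[1:5]); a=np.radians(a)
s=read_state(); r=s['tcp_rot']; yj=np.array([np.cos(a),np.sin(a),0]); zt=np.array([0,0,-1.]); G=np.c_[np.cross(yj,zt),yj,zt]
print('t',s['time_s'],'p',s['position'].round(4),'F',s['force'].round(1),'op',round(s['opening'],3),'j6',s['joint_positions'][5].round(0))
print('lin cm',(100*r.T@(np.array([x,y,z])-s['position'])).round(2),'ang',R.from_matrix(r.T@G).as_rotvec().round(3))
E
python3 go.py .605 -.327 .30 -60
```

```text
t 1.1 p [0.4507 0.0901 0.2649] F [0.1 1.7 0.3] op 0.702 j6 20.0
lin cm [-32.5   30.37  -3.47] ang [0.    0.002 0.65 ]
```

Emit:
move_arm --linear '[[-32.5,30.4,-3.5],[-32.5,30.4,-3.5],[-32.5,30.4,-3.5],[-32.5,30.4,-3.5],[-32.5,30.4,-3.5],[-32.5,30.4,-3.5],[-32.5,30.4,-3.5],[-32.5,30.4,-3.5],[-32.5,30.4,-3.5],[-32.5,30.4,-3.5],[-32.5,30.4,-3.5],[-32.5,30.4,-3.5]]' --angular '[[0,0.002,0.65],[0,0.002,0.65],[0,0.002,0.65],[0,0.002,0.65],[0,0.002,0.65],[0,0.002,0.65],[0,0.002,0.65],[0,0.002,0.65],[0,0.002,0.65],[0,0.002,0.65],[0,0.002,0.65],[0,0.002,0.65]]' --fingers '[-0.4,-0.4,-0.4,-0.4,-0.4,-0.4,-0.4,-0.4,-0.4,-0.4,-0.4,-0.4]'

```text
time_s: 2.1
position: [0.6065, -0.3344, 0.2993]
tcp_rot: [[0.869, 0.495, 0.002], [0.495, -0.869, -0.004], [0.0, 0.005, -1.0]]
force: [1.2, 0.3, -0.2]
opening: 0.699
```

```bash
python3 go.py .605 -.327 .30 -60; python3 -c "
from h import *
c=snap('wrist','w1.png')
for p in [(.605,-.327,.225),(.605,-.327,0)]: print(proj(c,p))
import pickle;pickle.dump(c,open('w.pkl','wb'))"
```

```text
t 2.1 p [ 0.6065 -0.3344  0.2993] F [ 1.2  0.3 -0.2] op 0.699 j6 22.0
lin cm [ 0.24 -0.72 -0.07] ang [ 0.005  0.    -0.005]
(np.float64(264.85247160451877), np.float64(221.41350403207355))
(np.float64(268.54833616552185), np.float64(182.2677094835567))
```

View pics/w1.png

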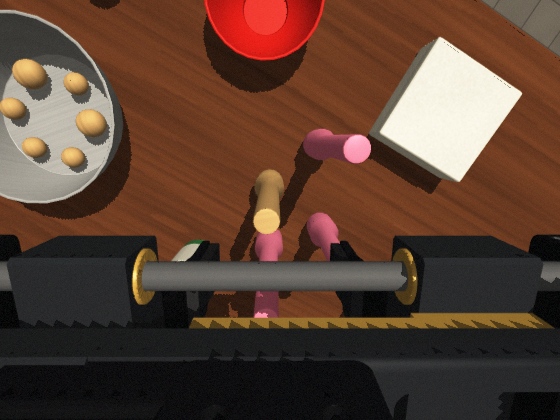

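The wrist view shows the wooden top at (266,220), 1 px from the predicted (265,221), so the position holds. I'll align and descend to TCP z 0.18, which keeps the gripper body above the pink tops, then close.

Emit:
move_arm --linear '[[0.24,-0.72,0],[0.24,-0.72,0],[0.24,-0.72,2],[0.24,-0.72,4],[0.24,-0.72,6],[0.24,-0.72,8],[0.24,-0.72,10],[0.24,-0.72,11.9],[0.24,-0.72,11.9],[0.24,-0.72,11.9],[0.24,-0.72,11.9],[0.24,-0.72,11.9]]' --angular '[[0.005,0,-0.005],[0.005,0,-0.005],[0.005,0,-0.005],[0.005,0,-0.005],[0.005,0,-0.005],[0.005,0,-0.005],[0.005,0,-0.005],[0.005,0,-0.005],[0.005,0,-0.005],[0.005,0,-0.005],[0.005,0,-0.005],[0.005,0,-0.005]]' --fingers '[-0.4,-0.4,-0.4,-0.4,-0.4,-0.4,-0.4,-0.4,-0.4,-0.4,-0.4,-0.4]'

```text
time_s: 3.15
position: [0.6049, -0.3233, 0.182]
tcp_rot: [[0.865, 0.502, 0.0], [0.502, -0.865, 0.002], [0.001, -0.002, -1.0]]
force: [-0.2, 0.3, 0.3]
opening: 0.7
```

```bash
python3 go.py .605 -.327 .18 -60; python3 -c "
from h import *
c=snap('wrist','w2.png')
print(proj(c,(.605,-.327,.225)))"
```

```text
t 3.15 p [ 0.6049 -0.3233  0.182 ] F [-0.2  0.3  0.3] op 0.7 j6 22.0
lin cm [-0.18  0.33  0.2 ] ang [-0.002 -0.001  0.002]
(np.float64(282.18504419120933), np.float64(302.34913244635163))
```

Emit:
move_arm --linear '[[-0.18,0.33,0.2],[-0.18,0.33,0.2],[-0.18,0.33,0.2],[-0.18,0.33,0.2],[-0.18,0.33,0.2],[-0.18,0.33,0.2],[-0.18,0.33,0.2],[-0.18,0.33,0.2],[-0.18,0.33,0.2],[-0.18,0.33,0.2],[-0.18,0.33,0.2],[-0.18,0.33,0.2]]' --angular '[[0,0,0],[0,0,0],[0,0,0],[0,0,0],[0,0,0],[0,0,0],[0,0,0],[0,0,0],[0,0,0],[0,0,0],[0,0,0],[0,0,0]]' --fingers '[-0.4,-0.4,-0.4,0,0.2,0.4,1,1,1,1,1,1]'

```text
time_s: 4.2
position: [0.6049, -0.3272, 0.1799]
tcp_rot: [[0.865, 0.501, 0.0], [0.501, -0.865, 0.002], [0.001, -0.002, -1.0]]
force: [-0.5, 0.4, -0.1]
opening: 0.25
```

```bash
python3 go.py .605 -.327 .29 -60
```

```text
t 4.2 p [ 0.6049 -0.3272  0.1799] F [-0.5  0.4 -0.1] op 0.25 j6 22.0
lin cm [  0.03  -0.03 -11.01] ang [-0.002 -0.001  0.002]
```

Opening 0.25 is about 22 mm, so the handle is gripped. I'll lift straight up.

Emit:
move_arm --linear '[[0,0,-1],[0,0,-3],[0,0,-5],[0,0,-7],[0,0,-9],[0,0,-11],[0.8,-2.4,-11],[1.6,-4.8,-11],[2.4,-7.2,-11],[3.2,-9.6,-11],[4,-12,-11],[4,-12,-11]]' --angular '[[0,0,0],[0,0,0],[0,0,0],[0,0,0],[0,0,0],[0,0,0],[0,0,0],[0,0,0],[0,0,0],[0,0,0],[0,0,0],[0,0,0]]' --fingers '[1,1,1,1,1,1,1,1,1,1,1,1]'

```text
time_s: 5.2
position: [0.5775, -0.1981, 0.2907]
tcp_rot: [[0.863, 0.505, -0.002], [0.505, -0.863, 0.007], [0.001, -0.007, -1.0]]
force: [-0.3, 0.5, -2.4]
opening: 0.249
```

```bash
python3 go.py .542 -.032 .29 -60
```

```text
t 5.2 p [ 0.5775 -0.1981  0.2907] F [-0.3  0.5 -2.4] op 0.249 j6 30.0
lin cm [  5.31 -16.13   0.19] ang [-0.007 -0.001  0.005]
```

Emit:
move_arm --linear '[[1,-3,0],[2,-6,0],[3,-9,0],[4,-12,0],[5,-15,0.1],[5.3,-16.1,0.1],[5.3,-16.1,0.1],[5.3,-16.1,0.1],[5.3,-16.1,0.1],[5.3,-16.1,0.1]]' --angular '[[-0.005,0,0.005],[-0.005,0,0.005],[-0.005,0,0.005],[-0.005,0,0.005],[-0.005,0,0.005],[-0.005,0,0.005],[-0.005,0,0.005],[-0.005,0,0.005],[-0.005,0,0.005],[-0.005,0,0.005]]' --fingers '[1,1,1,1,1,1,1,1,1,1]'

```text
time_s: 6.03
position: [0.5428, -0.034, 0.291]
tcp_rot: [[0.867, 0.499, 0.001], [0.499, -0.867, 0.002], [0.002, -0.001, -1.0]]
force: [-0.3, 1.4, -2.1]
opening: 0.249
```

```bash
python3 go.py .542 -.032 .189 -60; python3 -c "
from h import *
import pickle
c=snap('side','s2.png');pickle.dump(c,open('s2.pkl','wb'))"
```

```text
t 6.0333 p [ 0.5428 -0.034   0.291 ] F [-0.3  1.4 -2.1] op 0.249 j6 45.0
lin cm [ 1.00e-02 -2.00e-01  1.02e+01] ang [-0.001 -0.002 -0.001]
```

View pics/s2.png

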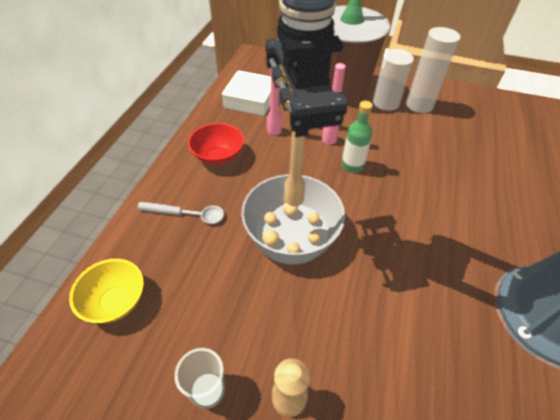

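The muddler hangs upright over the middle of the bowl, foot at about (294,207), with the balls undisturbed. I'll lower it to about 4 mm above the floor.

Emit:
move_arm --linear '[[0,-0.2,0],[0,-0.2,2],[0,-0.2,4],[0,-0.2,6],[0,-0.2,7.5],[0,-0.2,8.5],[0,-0.2,9.5],[0,-0.2,10],[0,-0.2,10],[0,-0.2,10]]' --angular '[[0,0,0],[0,0,0],[0,0,0],[0,0,0],[0,0,0],[0,0,0],[0,0,0],[0,0,0],[0,0,0],[0,0,0]]' --fingers '[1,1,1,1,1,1,1,1,1,1]'

```text
time_s: 6.92
position: [0.5422, -0.0322, 0.1911]
tcp_rot: [[0.867, 0.499, 0.001], [0.498, -0.867, 0.002], [0.002, -0.001, -1.0]]
force: [0.6, -0.5, -1.7]
opening: 0.247
```

```bash
python3 go.py .542 -.032 .190 -60; cat > circ.py <<'E'
import sys
from h import *
# waypoints: angle from a0, n rows of step deg, radius
a0,st,n,r=map(float,sys.argv[1:5]); s=read_state(); p=s['position']; C=np.array([.542,-.032,.190])
print('t',s['time_s'],p.round(4),'ang',np.degrees(np.arctan2(p[1]-C[1],p[0]-C[0])).round(),'r',np.hypot(*(p-C)[:2]).round(4),'F',s['force'].round(1),'op',s['opening'].round(3))
L=[];a=a0
for i in range(int(n)):
    q=C+r*np.array([np.cos(np.radians(a)),np.sin(np.radians(a)),0]); L.append((100*s['tcp_rot'].T@(q-p)).round(1).tolist()); a+=st
print(L)
E
python3 circ.py 60 15 12 .045
python3 -c "
from h import *
c=snap('top','t2.png')"
```

```text
t 6.9167 p [ 0.5422 -0.0322  0.1911] F [ 0.6 -0.5 -1.7] op 0.247 j6 45.0
lin cm [-0.   -0.03  0.11] ang [-0.001 -0.002 -0.002]Traceback (most recent call last):
  File "circ.py", line 5, in <module>
    print('t',s['time_s'],p.round(4),'ang',np.degrees(np.arctan2(p[1]-C[1],p[0]-C[0])).round(),'r',np.hypot(*(p-C)[:2]).round(4),'F',s['force'].round(1),'op',s['opening'].round(3))
                                                                                                                                                              ^^^^^^^^^^^^^^^^^^
AttributeError: 'float' object has no attribute 'round'
```

```bash
sed -i "s/s\['opening'\].round(3)/round(s['opening'],3)/; s/for i in range(int(n)):/R=r\nr0=float(sys.argv[5]) if len(sys.argv)>5 else R\nfor i in range(int(n)):\n    r=min(R,r0+.008*i)/; " circ.py; python3 circ.py 0 15 12 .045 .008
```

```text
t 6.9667 [ 0.5424 -0.0322  0.1916] ang -28.0 r 0.0004 F [-0.3 -0.5 -1.8] op 0.252
[[0.7, 0.4, 0.2], [1.5, 0.4, 0.2], [2.4, -0.0, 0.2], [3.1, -0.9, 0.2], [3.4, -2.0, 0.2], [3.2, -3.2, 0.2], [2.2, -3.9, 0.2], [1.1, -4.4, 0.2], [-0.0, -4.5, 0.2], [-1.2, -4.4, 0.2], [-2.3, -3.9, 0.2], [-3.2, -3.2, 0.1]]
```

Emit:
move_arm --linear '[[0.7,0.4,0.1],[1.5,0.4,0.2],[2.4,0,0.2],[3.1,-0.9,0.2],[3.4,-2.0,0.2],[3.2,-3.2,0.2],[2.2,-3.9,0.2],[1.1,-4.4,0.2],[0,-4.5,0.2],[-1.2,-4.4,0.2],[-2.3,-3.9,0.2],[-3.2,-3.2,0.2]]' --angular '[[0,0,0],[0,0,0],[0,0,0],[0,0,0],[0,0,0],[0,0,0],[0,0,0],[0,0,0],[0,0,0],[0,0,0],[0,0,0],[0,0,0]]' --fingers '[1,1,1,1,1,1,1,1,1,1,1,1]'

```text
time_s: 7.97
position: [0.4958, -0.0198, 0.1892]
tcp_rot: [[0.867, 0.498, -0.003], [0.498, -0.867, 0.004], [-0.0, -0.005, -1.0]]
force: [-0.6, 0.7, -1.8]
opening: 0.25
```

```bash
python3 circ.py 180 15 12 .045
```

```text
t 7.9667 [ 0.4958 -0.0198  0.1892] ang 165.0 r 0.0478 F [-0.6  0.7 -1.8] op 0.25
[[-0.5, 1.1, -0.1], [-0.9, 2.2, -0.1], [-1.1, 3.4, -0.1], [-0.9, 4.5, -0.1], [-0.5, 5.6, -0.1], [0.2, 6.6, -0.1], [1.2, 7.3, -0.1], [2.2, 7.7, -0.1], [3.4, 7.9, -0.1], [4.6, 7.7, -0.1], [5.7, 7.3, -0.1], [6.6, 6.5, -0.1]]
```

Emit:
move_arm --linear '[[-0.5,1.1,-0.1],[-0.9,2.2,-0.1],[-1.1,3.4,-0.1],[-0.9,4.5,-0.1],[-0.5,5.6,-0.1],[0.2,6.6,-0.1],[1.2,7.3,-0.1],[2.2,7.7,-0.1],[3.4,7.9,-0.1],[4.6,7.7,-0.1],[5.7,7.3,-0.1],[6.6,6.5,-0.1]]' --angular '[[0,0,0],[0,0,0],[0,0,0],[0,0,0],[0,0,0],[0,0,0],[0,0,0],[0,0,0],[0,0,0],[0,0,0],[0,0,0],[0,0,0]]' --fingers '[1,1,1,1,1,1,1,1,1,1,1,1]'

```text
time_s: 8.97
position: [0.5856, -0.0423, 0.189]
tcp_rot: [[0.867, 0.498, -0.005], [0.498, -0.867, 0.005], [-0.001, -0.007, -1.0]]
force: [-0.8, 0.8, -1.1]
opening: 0.25
```

```bash
python3 circ.py 0 15 12 .045; python3 -c "
from h import *
c=snap('side','s3.png'); cv2.imwrite('pics/s3c.png',cv2.resize(c['color'][110:290,200:400][:,:,::-1],None,fx=3,fy=3))"
```

```text
t 8.9667 [ 0.5856 -0.0423  0.189 ] ang -13.0 r 0.0448 F [-0.8  0.8 -1.1] op 0.25
[[0.6, -0.8, -0.1], [1.1, -1.9, -0.1], [1.2, -3.1, -0.1], [1.1, -4.2, -0.1], [0.6, -5.3, -0.1], [-0.1, -6.3, -0.1], [-1.0, -7.0, -0.1], [-2.1, -7.4, -0.0], [-3.3, -7.6, -0.0], [-4.4, -7.4, -0.0], [-5.5, -7.0, -0.0], [-6.5, -6.2, -0.0]]
```

View pics/s3c.png

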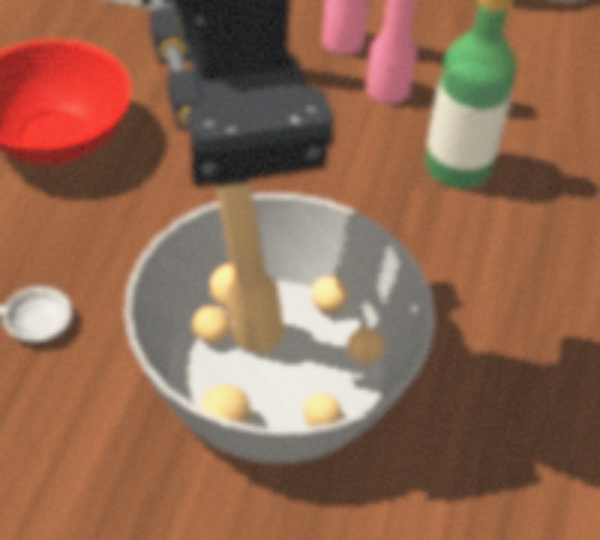

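One round is done and the balls have spread. The muddler seems to lean in the grip: handle at (238,190), foot at (260,340) in the crop. I'll compare the foot with where it should be.

```bash
python3 - <<'E'
from h import *
import pickle
s=pickle.load(open('s2.pkl','rb'))
f=lambda p:tuple(np.round(proj(s,p),1))
print('expected foot',f((.5856,-.0423,.009)),'handle z.16',f((.5856,-.0423,.16)))
print('hover exp foot',f((.5428,-.034,.111)), 'handle .26',f((.5428,-.034,.26)))
print('seen foot on z=.01',onz(s,200+262/3,110+345/3,.010).round(4),'handle seen',onz(s,200+238/3,110+190/3,.16).round(4))
E
```

```text
expected foot (np.float64(274.6), np.float64(221.7)) handle z.16 (np.float64(275.2), np.float64(175.0))
hover exp foot (np.float64(293.8), np.float64(199.3)) handle .26 (np.float64(297.7), np.float64(143.3))
seen foot on z=.01 [ 0.5552 -0.0415  0.01  ] handle seen [ 0.5791 -0.0492  0.16  ]
```

The foot lags about 30 mm in x, so the muddler has pivoted about 9° around the jaw axis. The opposite half-round should push it back. I'll continue and keep checking, and I can tilt the tool to compensate before placing.

Emit:
move_arm --linear '[[0.6,-0.8,-0.1],[1.1,-1.9,-0.1],[1.2,-3.1,-0.1],[1.1,-4.2,-0.1],[0.6,-5.3,-0.1],[-0.1,-6.3,-0.1],[-1.0,-7.0,-0.1],[-2.1,-7.4,0],[-3.3,-7.6,0],[-4.4,-7.4,0],[-5.5,-7.0,0],[-6.5,-6.2,0]]' --angular '[[0,0,0],[0,0,0],[0,0,0],[0,0,0],[0,0,0],[0,0,0],[0,0,0],[0,0,0],[0,0,0],[0,0,0],[0,0,0],[0,0,0]]' --fingers '[1,1,1,1,1,1,1,1,1,1,1,1]'

```text
time_s: 10.02
position: [0.4997, -0.0196, 0.1905]
tcp_rot: [[0.866, 0.5, 0.002], [0.5, -0.866, 0.005], [0.005, -0.003, -1.0]]
force: [1.8, -0.8, -1.1]
opening: 0.249
```

```bash
python3 circ.py 180 15 12 .045; python3 -c "
from h import *
c=snap('side','s4.png'); d=snap('top','t4.png'); print(proj(c,read_state()['position']-[0,0,.18]),proj(c,read_state()['position']-[0,0,.03]))
a=cv2.resize(c['color'][130:280,220:370][:,:,::-1],(400,400));b=cv2.resize(d['color'][140:280,205:345][:,:,::-1],(400,400))
cv2.imwrite('pics/s4c.png',np.hstack([a,b]))"
```

```text
t 10.0167 [ 0.4997 -0.0196  0.1905] ang 164.0 r 0.0441 F [ 1.8 -0.8 -1.1] op 0.249
[[-0.9, 0.9, 0.0], [-1.3, 2.0, 0.0], [-1.5, 3.2, 0.0], [-1.3, 4.4, 0.0], [-0.9, 5.4, 0.0], [-0.1, 6.4, 0.0], [0.8, 7.1, 0.0], [1.9, 7.5, 0.0], [3.0, 7.7, 0.0], [4.2, 7.5, 0.0], [5.3, 7.1, 0.1], [6.2, 6.4, 0.1]]
(np.float64(309.3759041733811), np.float64(238.46460290277187)) (np.float64(315.44985613710844), np.float64(192.90269718090258))
```

View pics/s4c.png

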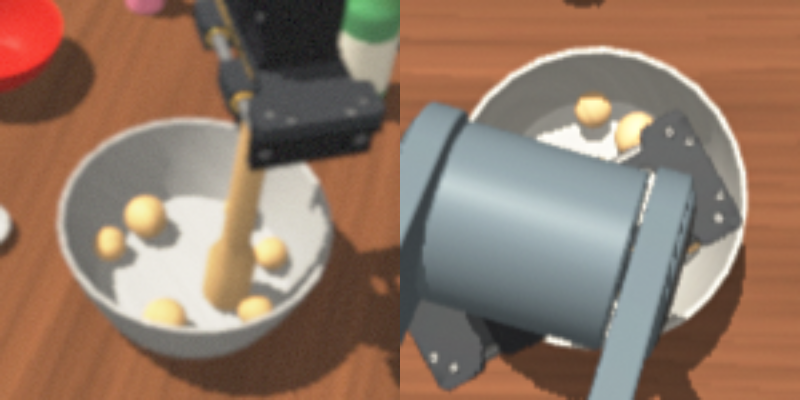

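The foot is back within about 8 mm of its expected spot, so the lean swings to and fro as each half-round reverses the push. Five balls are in view and both big ones have shifted. I'll carry on stirring.

Emit:
move_arm --linear '[[-0.9,0.9,0],[-1.3,2.0,0],[-1.5,3.2,0],[-1.3,4.4,0],[-0.9,5.5,0],[-0.1,6.6,0],[0.9,7.4,0],[2.0,7.8,0],[3.2,8.0,0],[4.4,7.8,0],[5.6,7.3,0],[6.5,6.6,0]]' --angular '[[0,0,0],[0,0,0],[0,0,0],[0,0,0],[0,0,0],[0,0,0],[0,0,0],[0,0,0],[0,0,0],[0,0,0],[0,0,0],[0,0,0]]' --fingers '[1,1,1,1,1,1,1,1,1,1,1,1]'

```text
time_s: 11.12
position: [0.5883, -0.0454, 0.189]
tcp_rot: [[0.867, 0.498, -0.003], [0.498, -0.867, 0.004], [-0.001, -0.005, -1.0]]
force: [-1.7, -0.9, -1.2]
opening: 0.25
```

```bash
python3 circ.py 0 15 12 .048
```

```text
t 11.1167 [ 0.5883 -0.0454  0.189 ] ang -16.0 r 0.0482 F [-1.7 -0.9 -1.2] op 0.25
[[0.8, -1.1, -0.1], [1.3, -2.2, -0.1], [1.5, -3.5, -0.1], [1.3, -4.7, -0.1], [0.8, -5.9, -0.1], [0.0, -6.9, -0.1], [-1.0, -7.6, -0.1], [-2.1, -8.1, -0.1], [-3.4, -8.3, -0.1], [-4.6, -8.1, -0.1], [-5.8, -7.6, -0.1], [-6.8, -6.9, -0.1]]
```

Emit:
move_arm --linear '[[0.8,-1.1,-0.1],[1.3,-2.2,-0.1],[1.5,-3.5,-0.1],[1.3,-4.7,-0.1],[0.8,-5.9,-0.1],[0,-6.9,-0.1],[-1.0,-7.6,-0.1],[-2.1,-8.1,-0.1],[-3.4,-8.3,-0.1],[-4.6,-8.1,-0.1],[-5.8,-7.6,-0.1],[-6.8,-6.9,-0.1]]' --angular '[[0,0,0],[0,0,0],[0,0,0],[0,0,0],[0,0,0],[0,0,0],[0,0,0],[0,0,0],[0,0,0],[0,0,0],[0,0,0],[0,0,0]]' --fingers '[1,1,1,1,1,1,1,1,1,1,1,1]'

```text
time_s: 12.12
position: [0.4943, -0.0192, 0.191]
tcp_rot: [[0.867, 0.498, -0.002], [0.498, -0.867, 0.005], [0.001, -0.005, -1.0]]
force: [2.0, 1.6, -0.4]
opening: 0.248
```

```bash
python3 circ.py 180 15 12 .048
```

```text
t 12.1167 [ 0.4943 -0.0192  0.191 ] ang 165.0 r 0.0494 F [ 2.   1.6 -0.4] op 0.248
[[-0.7, 1.1, 0.1], [-1.1, 2.3, 0.1], [-1.3, 3.5, 0.1], [-1.1, 4.7, 0.1], [-0.6, 5.9, 0.1], [0.1, 6.9, 0.1], [1.1, 7.6, 0.1], [2.3, 8.1, 0.1], [3.5, 8.3, 0.1], [4.8, 8.1, 0.1], [5.9, 7.6, 0.1], [6.9, 6.9, 0.1]]
```

Emit:
move_arm --linear '[[-0.7,1.1,0.1],[-1.1,2.3,0.1],[-1.3,3.5,0.1],[-1.1,4.7,0.1],[-0.6,5.9,0.1],[0.1,6.9,0.1],[1.1,7.6,0.1],[2.3,8.1,0.1],[3.5,8.3,0.1],[4.8,8.1,0.1],[5.9,7.6,0.1],[6.9,6.9,0.1]]' --angular '[[0,0,0],[0,0,0],[0,0,0],[0,0,0],[0,0,0],[0,0,0],[0,0,0],[0,0,0],[0,0,0],[0,0,0],[0,0,0],[0,0,0]]' --fingers '[1,1,1,1,1,1,1,1,1,1,1,1]'

```text
time_s: 13.12
position: [0.5884, -0.0446, 0.1891]
tcp_rot: [[0.867, 0.498, -0.005], [0.498, -0.867, 0.005], [-0.002, -0.007, -1.0]]
force: [-1.2, -0.4, -1.0]
opening: 0.249
```

```bash
python3 circ.py 0 15 12 .048
```

```text
t 13.1167 [ 0.5884 -0.0446  0.1891] ang -15.0 r 0.0481 F [-1.2 -0.4 -1. ] op 0.249
[[0.8, -1.0, -0.1], [1.2, -2.2, -0.1], [1.4, -3.4, -0.1], [1.2, -4.7, -0.1], [0.8, -5.8, -0.1], [-0.0, -6.8, -0.0], [-1.0, -7.6, -0.0], [-2.2, -8.0, -0.0], [-3.4, -8.2, -0.0], [-4.7, -8.0, -0.0], [-5.8, -7.6, -0.0], [-6.8, -6.8, -0.0]]
```

Three rounds done. Now the fourth.

Emit:
move_arm --linear '[[0.8,-1.0,0],[1.2,-2.2,0],[1.4,-3.4,0],[1.2,-4.7,0],[0.8,-5.8,0],[0,-6.8,0],[-1.0,-7.6,0],[-2.2,-8.0,0],[-3.4,-8.2,0],[-4.7,-8.0,0],[-5.8,-7.6,0],[-6.8,-6.8,0]]' --angular '[[0,0,0],[0,0,0],[0,0,0],[0,0,0],[0,0,0],[0,0,0],[0,0,0],[0,0,0],[0,0,0],[0,0,0],[0,0,0],[0,0,0]]' --fingers '[1,1,1,1,1,1,1,1,1,1,1,1]'

```text
time_s: 14.12
position: [0.4939, -0.0178, 0.1899]
tcp_rot: [[0.868, 0.496, -0.005], [0.496, -0.868, 0.009], [0.0, -0.01, -1.0]]
force: [1.2, 1.8, -1.4]
opening: 0.252
```

```bash
python3 circ.py 180 15 12 .048
```

```text
t 14.1167 [ 0.4939 -0.0178  0.1899] ang 164.0 r 0.0502 F [ 1.2  1.8 -1.4] op 0.252
[[-0.7, 1.2, -0.0], [-1.2, 2.4, -0.0], [-1.3, 3.6, -0.0], [-1.2, 4.9, -0.1], [-0.7, 6.0, -0.1], [0.1, 7.0, -0.1], [1.1, 7.8, -0.1], [2.3, 8.3, -0.1], [3.5, 8.4, -0.1], [4.7, 8.2, -0.1], [5.9, 7.8, -0.1], [6.9, 7.0, -0.1]]
```

Emit:
move_arm --linear '[[-0.7,1.2,0],[-1.2,2.4,0],[-1.3,3.6,0],[-1.2,4.9,0],[-0.7,6.0,0],[0.1,7.0,0],[1.1,7.8,0],[2.3,8.2,0],[3.5,8.3,0],[4.7,8.2,0],[5.9,7.8,0],[6.9,7.0,0]]' --angular '[[0,0,0],[0,0,0],[0,0,0],[0,0,0],[0,0,0],[0,0,0],[0,0,0],[0,0,0],[0,0,0],[0,0,0],[0,0,0],[0,0,0]]' --fingers '[1,1,1,1,1,1,1,1,1,1,1,1]'

```text
time_s: 15.12
position: [0.5908, -0.0452, 0.189]
tcp_rot: [[0.868, 0.496, -0.002], [0.496, -0.868, 0.007], [0.001, -0.007, -1.0]]
force: [0.2, -1.5, -0.8]
opening: 0.253
```

```bash
python3 circ.py 0 15 6 .048; python3 go.py .56 -.06 .3 -60;  python3 -c "
from h import *
c=snap('side','s5.png');p=read_state()['position'];print(proj(c,p-[0,0,.18]),proj(c,p-[0,0,.03]))
a=cv2.resize(c['color'][130:280,220:370][:,:,::-1],(600,600))
cv2.imwrite('pics/s5c.png',a)"
```

```text
t 15.1167 [ 0.5908 -0.0452  0.189 ] ang -15.0 r 0.0505 F [ 0.2 -1.5 -0.8] op 0.253
[[0.6, -1.2, -0.1], [1.1, -2.3, -0.1], [1.2, -3.6, -0.1], [1.0, -4.8, -0.1], [0.6, -6.0, -0.1], [-0.2, -7.0, -0.0]]
t 15.1167 p [ 0.5908 -0.0452  0.189 ] F [ 0.2 -1.5 -0.8] op 0.253 j6 45.0
lin cm [ -3.39  -0.32 -11.1 ] ang [-0.007 -0.001 -0.005]
(np.float64(272.5660403017337), np.float64(221.00264680567557)) (np.float64(272.83623823226327), np.float64(174.57891694623777))
```

View pics/s5c.png

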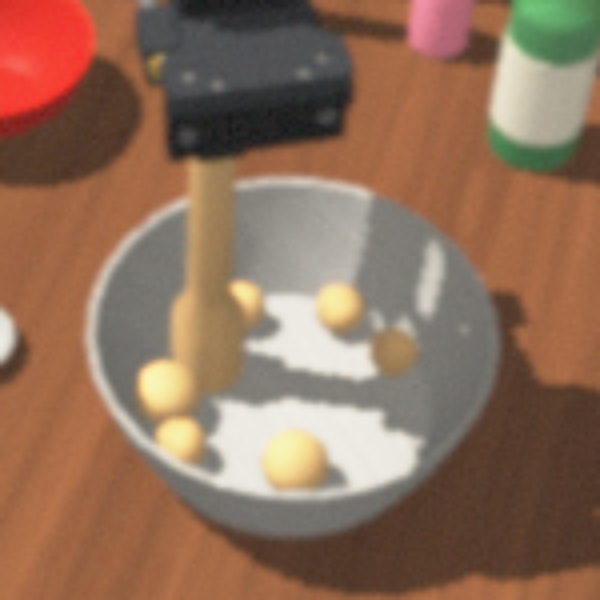

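All six balls are in the bowl and the muddler is nearly upright. The big balls are at crop (166,388) and (295,460). I'll check how far they are from where they started.

```bash
python3 - <<'E'
from h import *
import pickle
s=pickle.load(open('s2.pkl','rb'))
A=np.array([.579,.012]);B=np.array([.560,-.080])
for u,v in [(166,388),(295,460)]:
    p=onz(s,220+u/4,130+v/4,.024)[:2]; print(p.round(3),np.linalg.norm(p-A).round(3),np.linalg.norm(p-B).round(3), 'r',np.linalg.norm(p-[.542,-.032]).round(3))
c1=pickle.load(open('c.pkl','rb'))[1]
for u,v in [(270,238),(290,208),(302,168)]: print('initial',onz(c1,u,v,.024).round(3))
E
```

```text
[ 0.605 -0.009] 0.033 0.085 r 0.067
[0.525 0.016] 0.054 0.102 r 0.051
initial [0.578 0.014 0.024]
initial [ 0.561 -0.08   0.024]
initial [ 0.568 -0.214  0.024]
```

One big ball may be only 33 mm from a starting spot. I'll stir about a third of a round further so that both end far from either spot, stop gently, then lift.

Emit:
move_arm --linear '[[0.6,-1.2,0],[1.1,-2.3,0],[1.2,-3.6,0],[1.0,-4.8,0],[0.6,-6.0,0],[-0.2,-7.0,0],[-1.2,-7.7,0],[-2.0,-8.0,0],[-2.4,-8.1,0],[-2.4,-8.1,0],[-2.4,-8.1,0],[-2.4,-8.1,0]]' --angular '[[0,0,0],[0,0,0],[0,0,0],[0,0,0],[0,0,0],[0,0,0],[0,0,0],[0,0,0],[0,0,0],[0,0,0],[0,0,0],[0,0,0]]' --fingers '[1,1,1,1,1,1,1,1,1,1,1,1]'

```text
time_s: 16.17
position: [0.5337, 0.0138, 0.1921]
tcp_rot: [[0.867, 0.498, 0.01], [0.498, -0.867, 0.003], [0.01, 0.002, -1.0]]
force: [4.4, -4.3, 0.3]
opening: 0.252
```

```bash
cat > balls.py <<'E'
from h import *
c=snap('side','b.png'); hsv=cv2.cvtColor(c['color'],cv2.COLOR_RGB2HSV)
m=cv2.inRange(hsv,(10,80,150),(28,255,255)); b=np.zeros_like(m); cv2.ellipse(b,(293,222),(50,42),0,0,360,255,-1); m&=b
n,l,st,ce=cv2.connectedComponentsWithStats(m)
for i in range(1,n):
    if st[i,4]>30: print(st[i,2:],ce[i].round(1),onz(c,*ce[i],.023)[:2].round(3))
E
python3 balls.py; python3 go.py .55 -.032 .3 -60
```

```text
[  54   51 1086] [285.2 227.8] [ 0.555 -0.023]
[12 10 86] [317.8 217.6] [ 0.493 -0.073]
[ 9 18 48] [246.8 235. ] [0.629 0.021]
t 16.2167 p [0.5337 0.0138 0.1921] F [ 3.1 -4.7 -0.5] op 0.255 j6 49.0
lin cm [ -0.76   4.8  -10.79] ang [ 0.002 -0.01  -0.002]
```

Lateral force of about 5 N suggests a ball is pinched, so I'll ease back toward the middle and then lift straight out.

Emit:
move_arm --linear '[[-0.4,1,0],[-0.8,2,0],[-1.2,3,0],[-1.4,4,0],[-1.4,4,0],[-1.4,4,-1.5],[-1.4,4,-3.5],[-1.4,4,-5.5],[-1.4,4,-7.5],[-1.4,4,-9.5],[-1.4,4,-10.8],[-1.4,4,-10.8]]' --angular '[[0,0,0],[0,0,0],[0,0,0],[0,0,0],[0,0,0],[0,0,0],[0,0,0],[0,0,0],[0,0,0],[0,0,0],[0,0,0],[0,0,0]]' --fingers '[1,1,1,1,1,1,1,1,1,1,1,1]'

```text
time_s: 17.22
position: [0.5419, -0.0285, 0.3028]
tcp_rot: [[0.867, 0.498, 0.016], [0.498, -0.867, 0.003], [0.015, 0.005, -1.0]]
force: [0.0, -0.7, -0.3]
opening: 0.251
```

```bash
python3 balls.py; python3 go.py .605 -.327 .29 -60; python3 -c "
from h import *
c=snap('side','s6.png');p=read_state()['position'];print(proj(c,p-[0,0,.18]),proj(c,p-[0,0,.03]))
cv2.imwrite('pics/s6c.png',cv2.resize(c['color'][90:290,200:400][:,:,::-1],(600,600)))"
```

```text
[ 28  33 454] [294.1 193.9] [ 0.563 -0.125]
[ 12  12 100] [279.3 206.8] [ 0.585 -0.077]
[12 10 87] [317.6 217.5] [ 0.494 -0.073]
[ 9 18 47] [246.6 234.7] [0.629 0.02 ]
[ 22  25 232] [266.8 236. ] [0.587 0.01 ]
[ 15  12 114] [306.2 246.1] [0.499 0.01 ]
t 17.2667 p [ 0.5409 -0.0283  0.301 ] F [-0.4  0.1 -1.5] op 0.254 j6 45.0
lin cm [-9.33 29.09  1.08] ang [ 0.003 -0.012 -0.002]
(np.float64(294.517503729789), np.float64(198.98283883096138)) (np.float64(298.6656111330126), np.float64(141.49162259682865))
```

View pics/s6c.png

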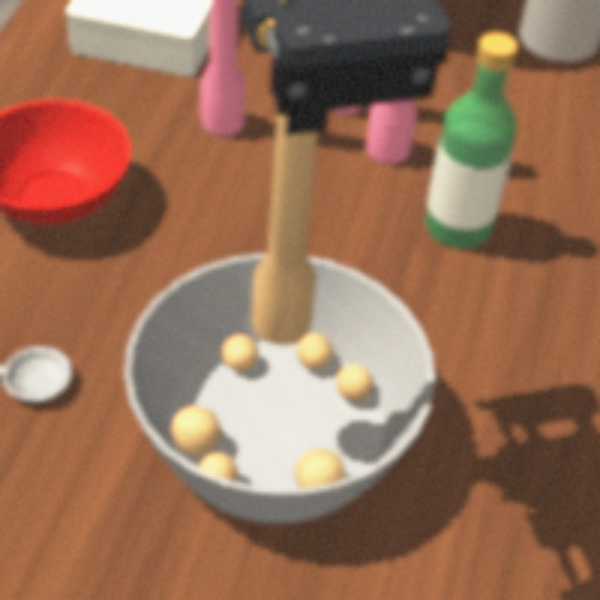

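All six balls are in and the muddler is nearly straight, but one big ball at crop (195,428) sits close to big A's starting place. By order round the ring it should be B, but that isn't certain. There is time in hand, so I'll lower again in the middle and sweep both on.

Emit:
move_arm --linear '[[0,0.3,2],[0,0.3,4],[0,0.3,6],[0,0.3,8],[0,0.3,9.5],[0,0.3,10.5],[0,0.3,11.1],[0,0.3,11.1],[0,0.3,11.1]]' --angular '[[0,-0.01,0],[0,-0.01,0],[0,-0.01,0],[0,-0.01,0],[0,-0.01,0],[0,-0.01,0],[0,-0.01,0],[0,-0.01,0],[0,-0.01,0]]' --fingers '[1,1,1,1,1,1,1,1,1]'

```text
time_s: 18.07
position: [0.5426, -0.0302, 0.1884]
tcp_rot: [[0.867, 0.498, 0.0], [0.498, -0.867, -0.001], [0.0, 0.001, -1.0]]
force: [0.3, -0.0, -1.7]
opening: 0.253
```

```bash
python3 circ.py -10 10 12 .045 .015
```

```text
t 18.0667 [ 0.5426 -0.0302  0.1884] ang 72.0 r 0.0019 F [ 0.3 -0.  -1.7] op 0.253
[[1.0, 1.1, -0.2], [1.9, 1.3, -0.2], [2.8, 1.2, -0.2], [3.7, 0.8, -0.2], [4.4, 0.1, -0.2], [4.3, -0.7, -0.2], [4.1, -1.4, -0.2], [3.8, -2.1, -0.2], [3.3, -2.8, -0.2], [2.7, -3.3, -0.2], [2.1, -3.8, -0.2], [1.4, -4.1, -0.2]]
```

Emit:
move_arm --linear '[[1.1,1.1,-0.1],[2.2,2.1,-0.1],[3.3,3.1,-0.1],[3.8,2.5,-0.1],[4.2,1.8,-0.1],[4.4,1.0,-0.1],[4.5,0.3,-0.1],[4.5,-0.5,-0.1],[4.3,-1.3,-0.1],[4.0,-2.0,-0.1],[3.5,-2.7,-0.1],[3.0,-3.2,-0.1]]' --angular '[[0,0,0],[0,0,0],[0,0,0],[0,0,0],[0,0,0],[0,0,0],[0,0,0],[0,0,0],[0,0,0],[0,0,0],[0,0,0],[0,0,0]]' --fingers '[1,1,1,1,1,1,1,1,1,1,1,1]'

```text
time_s: 19.07
position: [0.5516, 0.0138, 0.1893]
tcp_rot: [[0.867, 0.498, 0.001], [0.498, -0.867, 0.001], [0.001, -0.0, -1.0]]
force: [0.8, -1.1, -1.4]
opening: 0.253
```

```bash
python3 balls.py;python3 circ.py 80 10 5 .045; python3 -c "
import cv2; c=cv2.imread('pics/b.png'); cv2.imwrite('pics/s7c.png',cv2.resize(c[130:280,220:370],(500,500)))"
```

```text
[ 33  50 692] [283.  228.6] [ 0.559 -0.02 ]
[11 11 93] [304.7 206.9] [ 0.53  -0.094]
[12 11 87] [317.7 217.6] [ 0.494 -0.073]
[ 8 19 50] [246.8 235. ] [0.629 0.021]
[ 16  11 125] [305.5 246.2] [0.5  0.01]
t 19.1167 [0.5504 0.0136 0.1894] ang 80.0 r 0.0464 F [-2.  -1.4 -1.8] op 0.249
[[-0.1, 0.1, -0.1], [-0.8, -0.4, -0.1], [-1.5, -0.7, -0.1], [-2.2, -0.9, -0.1], [-3.0, -1.0, -0.1]]
```

View pics/s7c.png

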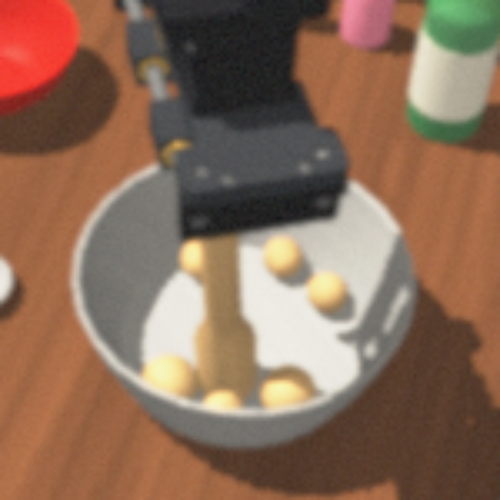

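The foot leans inward along the tool's free x direction, so it slips past the big ball at crop (168,378) instead of carrying it; that ball is now behind it. I'll go back to the middle and turn the jaw axis (the stiff direction) toward the push. Then I'll sweep from behind the ball.

Emit:
move_arm --linear '[[-0.7,0.8,-0.1],[-1.4,1.6,-0.1],[-2.2,2.5,-0.1],[-3.0,3.5,-0.1],[-3.0,3.5,-0.1],[-3.0,3.5,-0.1],[-3.0,3.5,-0.1],[-3.0,3.5,-0.1],[-3.0,3.5,-0.1],[-3.0,3.5,-0.1],[-3.0,3.5,-0.1],[-3.0,3.5,-0.1]]' --angular '[[0,0,0],[0,0,0],[0,0,0],[0,0,-0.1],[0,0,-0.2],[0,0,-0.3],[0,0,-0.4],[0,0,-0.5],[0,0,-0.6],[0,0,-0.7],[0,0,-0.7],[0,0,-0.7]]' --fingers '[1,1,1,1,1,1,1,1,1,1,1,1]'

```text
time_s: 20.12
position: [0.542, -0.0328, 0.1903]
tcp_rot: [[0.346, 0.938, -0.0], [0.938, -0.346, 0.0], [-0.0, -0.0, -1.0]]
force: [-0.5, -0.4, -1.9]
opening: 0.25
```

```bash
python3 balls.py; python3 - <<'E'
from h import *
s=read_state(); p=s['position']; C=np.array([.542,-.032,.190]);print(p,s['force'].round(1))
L=[]
for a,r in [(0,.015),(0,.027),(0,.038),(2,.047),(8,.05),(16,.05),(24,.05),(32,.05),(40,.05),(48,.05),(56,.05),(64,.05)]:
    q=C+r*np.array([np.cos(np.radians(a)),np.sin(np.radians(a)),0]); L.append((100*s['tcp_rot'].T@(q-p)).round(1).tolist())
print(L)
E
```

```text
[ 16  52 389] [292.5 208.7] [ 0.555 -0.08 ]
[ 12  12 102] [279.4 206.8] [ 0.585 -0.077]
[11 12 95] [304.6 206.3] [ 0.53  -0.096]
[12 11 90] [317.5 217.2] [ 0.494 -0.074]
[ 8 18 47] [246.6 234.8] [0.629 0.02 ]
[ 17  13 102] [270.4 241.9] [0.575 0.022]
[ 15  12 112] [306.2 246.2] [0.499 0.01 ]
[ 0.54198863 -0.03264498  0.19035869] [ 0.3 -0.2 -1.9]
[[0.6, 1.4, 0.0], [1.0, 2.5, 0.0], [1.4, 3.5, 0.0], [1.8, 4.3, 0.0], [2.4, 4.4, 0.0], [3.0, 4.0, 0.0], [3.5, 3.6, 0.0], [4.0, 3.0, 0.0], [4.4, 2.5, 0.0], [4.7, 1.8, 0.0], [4.9, 1.2, 0.0], [5.0, 0.5, 0.0]]
```

Emit:
move_arm --linear '[[0.6,1.4,0],[1.0,2.5,0],[1.4,3.5,0],[1.8,4.3,0],[2.4,4.4,0],[3.0,4.0,0],[3.5,3.6,0],[4.0,3.0,0],[4.4,2.5,0],[4.7,1.8,0],[4.9,1.2,0],[5.0,0.5,0]]' --angular '[[0,0,0],[0,0,0],[0,0,0],[0,0,0],[0,0,0],[0,0,0],[0,0,0],[0,0,0],[0,0,0],[0,0,0],[0,0,0],[0,0,0]]' --fingers '[1,1,1,1,1,1,1,1,1,1,1,1]'

```text
time_s: 21.17
position: [0.5633, 0.0124, 0.1906]
tcp_rot: [[0.344, 0.939, -0.0], [0.939, -0.344, -0.002], [-0.002, 0.0, -1.0]]
force: [0.0, -2.1, -0.9]
opening: 0.247
```

```bash
python3 - <<'E'
from h import *
s=read_state(); p=s['position']; C=np.array([.542,-.032,.190]);print(p,s['force'].round(1))
L=[]
for a in [68,76,84,92,100,108,115,120,120,120]:
    q=C+.05*np.array([np.cos(np.radians(a)),np.sin(np.radians(a)),0]); L.append((100*s['tcp_rot'].T@(q-p)).round(1).tolist())
print(L)
E
python3 balls.py
```

```text
[0.56327854 0.01239285 0.19060841] [ 0.  -2.1 -0.9]
[[0.1, -0.3, 0.1], [0.1, -1.0, 0.1], [-0.1, -1.7, 0.1], [-0.3, -2.4, 0.1], [-0.6, -3.0, 0.1], [-1.0, -3.6, 0.1], [-1.4, -4.0, 0.1], [-1.7, -4.3, 0.1], [-1.7, -4.3, 0.1], [-1.7, -4.3, 0.1]]
[ 20  70 525] [279.  225.6] [ 0.57  -0.025]
[11 11 91] [304.7 207. ] [ 0.529 -0.094]
[12 10 81] [317.8 217.5] [ 0.493 -0.073]
[ 9 19 51] [246.8 235.1] [0.628 0.021]
[ 17  12 125] [305.7 245.9] [0.5   0.009]
[13 13 33] [257.9 250.4] [0.593 0.051]
```

Emit:
move_arm --linear '[[0.1,-0.3,0.1],[0.1,-1.0,0.1],[-0.1,-1.7,0.1],[-0.3,-2.4,0.1],[-0.6,-3.0,0.1],[-1.0,-3.6,0.1],[-1.4,-4.0,0.1],[-1.7,-4.3,0.1],[-1.7,-4.3,0.1],[-1.7,-4.3,0.1]]' --angular '[[0,0,0],[0,0,0],[0,0,0],[0,0,0],[0,0,0],[0,0,0],[0,0,0],[0,0,0],[0,0,0],[0,0,0]]' --fingers '[1,1,1,1,1,1,1,1,1,1]'

```text
time_s: 22.05
position: [0.5185, 0.0102, 0.1911]
tcp_rot: [[0.344, 0.939, 0.006], [0.939, -0.344, -0.004], [-0.002, 0.007, -1.0]]
force: [4.1, -2.5, -1.0]
opening: 0.253
```

```bash
python3 balls.py; python3 go.py .542 -.032 .19 -60
```

```text
[ 5 17 42] [301.2 186.9] [ 0.553 -0.152]
[ 12  12 101] [279.  206.6] [ 0.586 -0.077]
[ 28  41 349] [303.8 235.8] [ 0.511 -0.015]
[12 10 84] [317.7 217.5] [ 0.494 -0.073]
[ 9 18 51] [247.  235.5] [0.628 0.022]
[13 11 75] [280.4 246.2] [0.551 0.027]
t 22.1 p [0.5185 0.0102 0.1911] F [ 3.1 -3.6 -0.7] op 0.252 j6 9.0
lin cm [-3.16  3.66  0.14] ang [ 0.007 -0.001  0.696]
```

The near wall hides the result. I'll return to the middle, turn back to -60°, lift, and look.

Emit:
move_arm --linear '[[-1,1.2,0],[-2,2.4,0],[-3.2,3.7,0],[-3.2,3.7,0],[-3.2,3.7,-1.5],[-3.2,3.7,-3.5],[-3.2,3.7,-5.5],[-3.2,3.7,-7.5],[-3.2,3.7,-9.5],[-3.2,3.7,-11],[-3.2,3.7,-11],[-3.2,3.7,-11]]' --angular '[[0,0,0],[0,0,0],[0,0,0.1],[0,0,0.2],[0,0,0.3],[0,0,0.4],[0,0,0.5],[0,0,0.6],[0,0,0.7],[0,0,0.7],[0,0,0.7],[0,0,0.7]]' --fingers '[1,1,1,1,1,1,1,1,1,1,1,1]'

```text
time_s: 23.1
position: [0.5415, -0.0328, 0.3013]
tcp_rot: [[0.868, 0.496, 0.006], [0.496, -0.868, -0.004], [0.003, 0.006, -1.0]]
force: [0.4, 0.3, -2.4]
opening: 0.252
```

```bash
python3 balls.py; python3 go.py .605 -.327 .30 -60; python3 -c "
from h import *
w=snap('wrist','w8.png')['color'];t=snap('top','t8.png')['color'];b=cv2.imread('pics/b.png')[:,:,::-1]
r=lambda a:cv2.resize(a,(400,300))
cv2.imwrite('pics/m8.png',np.vstack([np.hstack([cv2.resize(b[95:290,190:396],(400,400)),cv2.resize(t[140:280,205:345],(400,400))]),np.hstack([cv2.resize(w,(266,200)),np.zeros((200,534,3),np.uint8)])])[:,:,::-1])"
```

```text
[ 20  33 368] [303.8 193.7] [ 0.542 -0.133]
[ 12  12 100] [279.1 206.5] [ 0.586 -0.077]
[12 10 88] [317.6 217.5] [ 0.494 -0.073]
[ 8 18 46] [246.7 235.1] [0.629 0.021]
[ 16  15 141] [311.2 243.3] [ 0.491 -0.001]
[13 11 78] [280.3 246.2] [0.551 0.027]
t 23.15 p [ 0.5408 -0.0326  0.3003] F [-0.8 -0.7 -1.6] op 0.253 j6 45.0
lin cm [-9.03 28.75  0.14] ang [ 0.004 -0.001 -0.005]
```

View pics/m8.png

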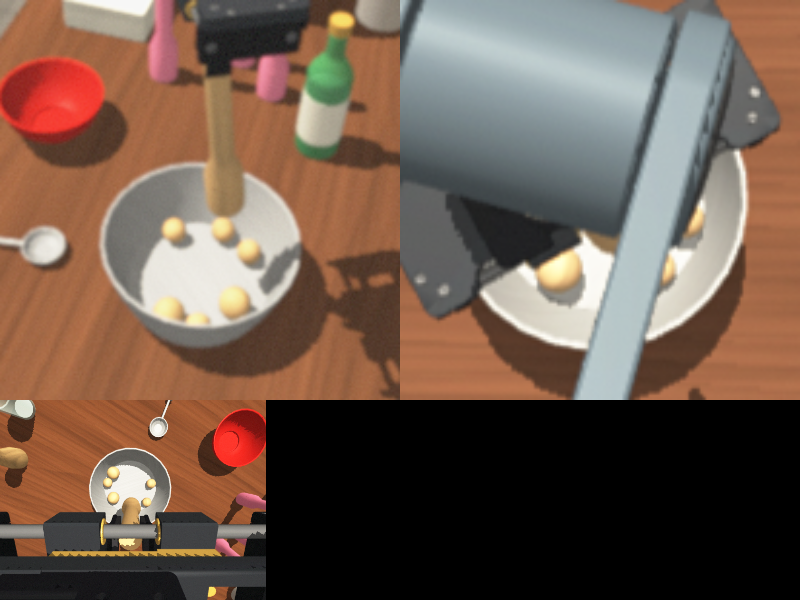

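The big balls are at about (0.556, 0.03) and (0.491, 0.0). In every picture the order round the ring stays big, small, big, small, small, small, as at the start. So the first is B, about 110 mm from its start, and the second is A, about 89 mm from its start. Good enough. The muddler leans again, with the foot to the right in the side view, so I'll measure the lean about the jaw axis.

```bash
cat > tilt.py <<'E'
from h import *
from scipy.spatial.transform import Rotation as R
s=read_state(); c=snap('side','tl.png'); hsv=cv2.cvtColor(c['color'],cv2.COLOR_RGB2HSV)
r=s['tcp_rot']; g=s['position']-.019*r[:,2]
def pt(th,l): return g+l*(r@R.from_rotvec([0,th,0]).as_matrix()[:,2])
foot=lambda th: np.array(proj(c,pt(th,.199)))
m=cv2.inRange(hsv,(8,70,90),(28,190,255))
h=np.array(proj(c,pt(0,.05)));f=foot(0)
rows=range(int(h[1]),int(proj(c,pt(0,.15))[1])); P=[]
for v in rows:
    u=np.where(m[v,int(h[0])-25:int(h[0])+30])[0]+int(h[0])-25
    if 5<len(u)<20: P.append((u.mean(),v,len(u)))
P=np.array(P); k=np.polyfit(P[:,1],P[:,0],1); print('rows',len(P),'w',P[:,2].mean(),'resid',np.std(np.polyval(k,P[:,1])-P[:,0]).round(2))
def slope(th): a,b=np.array(proj(c,pt(th,.05))),np.array(proj(c,pt(th,.15))); return (b[0]-a[0])/(b[1]-a[1])
ths=np.linspace(-.4,.4,801); sl=np.array([slope(t) for t in ths]); th=ths[np.argmin(abs(sl-k[0]))]
q=np.polyval(k,np.array([proj(c,pt(th,.05))[1],proj(c,pt(th,.15))[1]]))-[proj(c,pt(th,.05))[0],proj(c,pt(th,.15))[0]]
print('tilt about tool y (rad)',th,'px offset',q.round(1),'slope',k[0],'foot centre world',pt(th,.199).round(4))
E
python3 tilt.py
```

```text
Traceback (most recent call last):
  File "tilt.py", line 13, in <module>
    P=np.array(P); k=np.polyfit(P[:,1],P[:,0],1); print('rows',len(P),'w',P[:,2].mean(),'resid',np.std(np.polyval(k,P[:,1])-P[:,0]).round(2))
                                ~^^^^^
IndexError: too many indices for array: array is 1-dimensional, but 2 were indexed
```

```bash
python3 -c "
import cv2
i=cv2.cvtColor(cv2.imread('pics/tl.png'),cv2.COLOR_BGR2HSV)
for v in (145,165): print(v,[tuple(int(x) for x in i[v,u]) for u in range(286,322,2)])"
```

```text
145 [(11, 145, 169), (11, 146, 164), (11, 144, 163), (11, 145, 163), (11, 144, 161), (14, 130, 173), (16, 113, 179), (16, 115, 155), (16, 115, 155), (16, 115, 157), (18, 117, 151), (15, 113, 154), (12, 135, 155), (11, 146, 162), (11, 141, 166), (11, 148, 164), (11, 146, 166), (11, 147, 168)]
165 [(12, 148, 152), (11, 144, 156), (12, 149, 157), (12, 149, 157), (11, 151, 157), (11, 144, 154), (14, 128, 172), (17, 116, 165), (17, 110, 150), (17, 110, 149), (16, 108, 153), (17, 116, 143), (14, 119, 144), (11, 140, 162), (11, 143, 162), (12, 145, 163), (11, 147, 166), (11, 147, 172)]
```

```bash
sed -i 's/(8,70,90),(28,190,255)/(13,60,80),(30,135,255)/' tilt.py; python3 tilt.py
```

```text
rows 37 w 14.432432432432432 resid 0.4
tilt about tool y (rad) -0.118 px offset [0.1 0.1] slope 0.06646951660802128 foot centre world [ 0.5206 -0.0442  0.121 ]
```

The tilt is -0.118 rad about tool y, with a fit within 0.1 px. I'll carry the muddler back while tilting the tool by +0.118 so it hangs vertical.

Emit:
move_arm --linear '[[-0.6,2,0],[-1.4,4.5,0],[-2.2,7,0],[-3.0,9.5,0],[-3.8,12,0],[-4.6,14.5,0],[-5.4,17,0],[-6.2,19.5,0],[-7.0,22,0],[-7.8,24.5,0],[-8.5,27,0],[-9.0,28.5,0]]' --angular '[[0,0.02,0],[0,0.04,0],[0,0.06,0],[0,0.08,0],[0,0.1,0],[0,0.118,0],[0,0.118,0],[0,0.118,0],[0,0.118,0],[0,0.118,0],[0,0.118,0],[0,0.118,0]]' --fingers '[1,1,1,1,1,1,1,1,1,1,1,1]'

```text
time_s: 24.35
position: [0.6042, -0.327, 0.2993]
tcp_rot: [[0.863, 0.495, 0.104], [0.492, -0.869, 0.055], [0.117, 0.004, -0.993]]
force: [0.3, -0.2, -1.0]
opening: 0.249
```

```bash
sed -i '$a\
v=pt(th,.199)-g; v/=np.linalg.norm(v); print("lean of muddler from vertical (world)",v.round(3))\
print("shift for foot to (.605,-.327), z=0, tool axes cm",(100*r.T@(np.array([.605,-.327,0])-pt(th,.199))).round(2)); print("turn to level, tool axes",(r.T@np.cross(v,[0,0,-1])).round(3),"pos",s["position"].round(4),s["time_s"])' tilt.py; python3 tilt.py
```

```text
rows 39 w 11.923076923076923 resid 0.99
tilt about tool y (rad) -0.127 px offset [0. 0.] slope -0.06850113449303863 foot centre world [ 0.6009 -0.3296  0.1192]
lean of muddler from vertical (world) [-0.006 -0.008 -1.   ]
shift for foot to (.605,-.327), z=0, tool axes cm [-0.92 -0.06 11.89]
turn to level, tool axes [0.004 0.009 0.   ] pos [ 0.6042 -0.327   0.2993] 24.35
```

It now hangs vertical to within about 0.01 rad, about 4 mm from the spot. I'll lower to about 4 mm above the bar, then re-check.

Emit:
move_arm --linear '[[0.4,0,0],[0.4,0,0.5],[0.25,0,2],[0,0,4],[-0.23,0,6],[-0.46,0,8],[-0.68,-0.05,9.8],[-0.82,-0.05,11],[-0.87,-0.05,11.5],[-0.87,-0.05,11.5],[-0.87,-0.05,11.5]]' --angular '[[0.004,0.009,0],[0.004,0.009,0],[0.004,0.009,0],[0.004,0.009,0],[0.004,0.009,0],[0.004,0.009,0],[0.004,0.009,0],[0.004,0.009,0],[0.004,0.009,0],[0.004,0.009,0],[0.004,0.009,0]]' --fingers '[1,1,1,1,1,1,1,1,1,1,1]'

```text
time_s: 25.32
position: [0.6093, -0.3274, 0.1845]
tcp_rot: [[0.862, 0.494, 0.111], [0.491, -0.869, 0.059], [0.126, 0.003, -0.992]]
force: [-0.5, 0.3, -1.4]
opening: 0.253
```

```bash
python3 tilt.py; python3 -c "
from h import *
print(read_state()['force'].round(1))"
```

```text
rows 33 w 10.545454545454545 resid 0.27
tilt about tool y (rad) -0.11199999999999999 px offset [0.2 0.2] slope -0.08823529411764766 foot centre world [ 0.61   -0.3277  0.0044]
lean of muddler from vertical (world) [ 0.014  0.004 -1.   ]
shift for foot to (.605,-.327), z=0, tool axes cm [-0.45 -0.31  0.38]
turn to level, tool axes [ 0.003 -0.014  0.   ] pos [ 0.6093 -0.3274  0.1845] 25.3167
[ 0.5  0.6 -1.3]
```

Emit:
move_arm --linear '[[-0.4,-0.2,0],[-0.4,-0.2,0.1],[-0.4,-0.25,0.25],[-0.45,-0.3,0.4],[-0.45,-0.3,0.45],[-0.45,-0.3,0.45],[-0.45,-0.3,0.45]]' --angular '[[0,-0.01,0],[0,-0.01,0],[0,-0.01,0],[0,-0.01,0],[0,-0.01,0],[0,-0.01,0],[0,-0.01,0]]' --fingers '[1,1,1,1,1,1,1]'

```text
time_s: 25.95
position: [0.6053, -0.3276, 0.1818]
tcp_rot: [[0.863, 0.494, 0.106], [0.491, -0.869, 0.052], [0.118, 0.007, -0.993]]
force: [-0.6, 0.2, 4.9]
opening: 0.248
```

```bash
python3 tilt.py; python3 -c "
from h import *
print(read_state()['force'].round(1))"
```

```text
rows 33 w 9.93939393939394 resid 0.23
tilt about tool y (rad) -0.10700000000000004 px offset [0.3 0.3] slope -0.08940508021390585 foot centre world [ 0.6058 -0.3286  0.0017]
lean of muddler from vertical (world) [ 0.013 -0.    -1.   ]
shift for foot to (.605,-.327), z=0, tool axes cm [-0.01 -0.19  0.17]
turn to level, tool axes [ 0.007 -0.011  0.001] pos [ 0.6053 -0.3276  0.1818] 25.95
[1.  0.5 5.7]
```

Contact: 5 N upward, foot on its spot, lean about 0.01 rad. Opening now.

Emit:
move_arm --linear '[[0,0,0],[0,0,0],[0,0,0],[0,0,0],[0,0,0],[0,0,0],[0,0,0],[0,0,0]]' --angular '[[0,0,0],[0,0,0],[0,0,0],[0,0,0],[0,0,0],[0,0,0],[0,0,0],[0,0,0]]' --fingers '[0.4,0.3,0.2,0,-0.2,-0.4,-0.4,-0.4]'

```text
time_s: 26.67
position: [0.6052, -0.3275, 0.1817]
tcp_rot: [[0.863, 0.494, 0.106], [0.491, -0.869, 0.053], [0.118, 0.006, -0.993]]
force: [0.2, -0.1, 0.0]
opening: 0.663
```

```bash
python3 tilt.py; python3 -c "
from h import *
s=read_state();print(s['force'].round(1),s['opening'],(100*s['tcp_rot'].T@[0,0,.12]).round(2))"
```

```text
rows 33 w 9.848484848484848 resid 0.6
tilt about tool y (rad) -0.08000000000000002 px offset [1.6 1.6] slope -0.11871050072921917 foot centre world [ 0.6105 -0.3259  0.0017]
lean of muddler from vertical (world) [ 0.036  0.013 -0.999]
shift for foot to (.605,-.327), z=0, tool axes cm [-0.54 -0.18  0.1 ]
turn to level, tool axes [ 0.006 -0.038  0.001] pos [ 0.6052 -0.3275  0.1817] 26.6667
[ 0.1  0.1 -0.4] 0.6801082820873058 [  1.41   0.08 -11.92]
```

Released; opening about 59 mm. I'll rise straight up.

Emit:
move_arm --linear '[[0.06,0,-0.5],[0.18,0,-1.5],[0.3,0,-2.5],[0.47,0,-4],[0.71,0,-6],[0.95,0,-8],[1.18,0,-10],[1.41,0.08,-12],[1.65,0.1,-14],[1.65,0.1,-14]]' --angular '[[0,0,0],[0,0,0],[0,0,0],[0,0,0],[0,0,0],[0,0,0],[0,0,0],[0,0,0],[0,0,0],[0,0,0]]' --fingers '[-0.4,-0.4,-0.4,-0.4,-0.4,-0.4,-0.4,-0.4,-0.4,-0.4]'

```text
time_s: 27.55
position: [0.6075, -0.3293, 0.3299]
tcp_rot: [[0.862, 0.494, 0.115], [0.492, -0.869, 0.045], [0.122, 0.018, -0.992]]
force: [0.2, -1.2, 1.1]
opening: 0.702
```

```bash
python3 go.py .5 .2 .35 -60
```

```text
t 27.55 p [ 0.6075 -0.3293  0.3299] F [ 0.2 -1.2  1.1] op 0.702 j6 19.0
lin cm [ 17.05 -51.28  -0.86] ang [ 0.018 -0.122 -0.006]
```

Clear of it at 0.33. I'll swing away left to uncover the view, then do the last check.

Emit:
move_arm --linear '[[1,-3,0],[2,-6,0],[3,-9,0],[17,-51.3,-0.9],[17,-51.3,-0.9],[17,-51.3,-0.9],[17,-51.3,-0.9],[17,-51.3,-0.9],[17,-51.3,-0.9],[17,-51.3,-0.9],[17,-51.3,-0.9],[17,-51.3,-0.9]]' --angular '[[0,0,0],[0,0,0],[0,-0.12,0],[0,-0.12,0],[0,-0.12,0],[0,-0.12,0],[0,-0.12,0],[0,-0.12,0],[0,-0.12,0],[0,-0.12,0],[0,-0.12,0],[0,-0.12,0]]' --fingers '[-0.4,-0.4,-0.4,-0.4,-0.4,-0.4,-0.4,-0.4,-0.4,-0.4,-0.4,-0.4]'

```text
time_s: 28.55
position: [0.5126, 0.1326, 0.3478]
tcp_rot: [[0.869, 0.494, 0.012], [0.494, -0.869, -0.014], [0.003, 0.018, -1.0]]
force: [0.8, 0.4, 0.2]
opening: 0.7
```

Emit:
move_arm --linear '[[5,-12,0],[5,-12,0],[5,-12,0],[5,-12,0],[5,-12,0],[5,-12,0]]' --angular '[[0,0,0],[0,0,0],[0,0,0],[0,0,0],[0,0,0],[0,0,0]]' --fingers '[-0.4,-0.4,-0.4,-0.4,-0.4,-0.4]'

```text
time_s: 29.05
position: [0.4965, 0.2614, 0.3457]
tcp_rot: [[0.869, 0.495, 0.012], [0.495, -0.869, -0.015], [0.003, 0.019, -1.0]]
force: [-0.2, -0.5, -0.1]
opening: 0.701
```

```bash
python3 -c "
from h import *
t=snap('top','t9.png')['color'];c=snap('side','s9.png')['color']
s=read_state();print(s['position'],s['time_s'])
cv2.imwrite('pics/m9.png',np.hstack([cv2.resize(t[90:290,200:500],(400,267)),cv2.resize(c[30:280,180:400],(235,267))])[:,:,::-1])
i=np.hstack([cv2.resize(t[90:290,200:500],(480,320)),cv2.resize(c[40:290,200:400],(256,320))]);cv2.imwrite('pics/m9.png',i[:,:,::-1])"; python3 balls.py
```

```text
[0.49707499 0.26011645 0.34576085] 29.15
[10 12 75] [318.2 218.4] [ 0.492 -0.071]
```

View pics/m9.png

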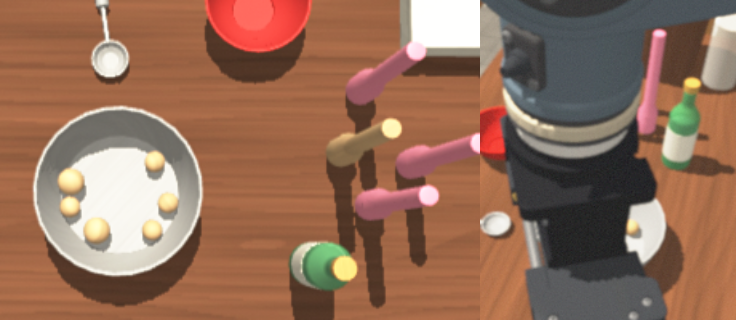

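The last view shows the muddler upright on its spot: top at about (444,170) full-frame, against (442,169) at the start. The pinks are untouched and all six balls are in the bowl, with the big ones at (244,203) and (260,234). I'm handing it in.

```bash
python3 -c "
from rig import hand_in
print(hand_in())"
```

```text
the job is handed in; nothing more can be done
None
```

I stirred the bowl with the wooden muddler and stood it upright again where I took it. The job was handed in at about 29 s of the 72 s allowed.

**Stirring:** I made four full rounds, 45–50 mm from the middle, with the foot set about 3–4 mm above the bowl floor. I added three partial sweeps afterwards.

**Last checks:**
- **Muddler:** it stands upright, its top within about 4 mm (2 px) of its first picture, and the pink ones are untouched.
- **Balls:** all six are in the bowl, and the robot is clear of everything.
- **Big balls moved:** one ended about 110 mm from where it lay and the other about 86–89 mm.

**What did not go cleanly:**
- **Lean in the grip:** the muddler swung up to about 9° in the jaws while stirring, so the foot sometimes lagged and slipped past balls. I tilted the tool to set it down straight.
- **Which big ball is which:** I told them apart by their order round the bowl, which was the same in every picture where I could follow it. If I have them swapped, the big ball first called A would lie only about 28 mm from its start.

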